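Set the spice grinder and start it by pressing the cup home

ROBOT

A 6-joint arm with a two-finger parallel gripper is mounted at the origin on a cart in front of the work surface, level with it; the furniture and walls round the work are solid. World frame = base frame: x ahead of the robot, y to its left, z up, the work surface at z = 0. Lengths are in m, angles in rad, forces in N, time in s.
With the tool pointing down it reaches from about 0.35 to 0.775 m from the base axis. Payload 7.3 kg.
Tool frame: the origin (TCP) lies at the very end of the fingers, on their centre line; the grasp point (between the pads) lies 19 mm behind it; z points along the fingers, y is the line along which they close (so a half turn about z gives the same grasp; the last joint's range is limited). The gripper opens to 92 mm and grips with 3 to 60 N. Pads are 19 mm wide; open, the fingers measure 130 mm over their backs; the gripper's body (75 mm by 190 mm) begins 47 mm behind the grasp point.
Start: joints at [-1.422, 0.342, 1.524, -0, 1.275, -0.146], TCP at [0.153, -0.502, 0.227] pointing down, gripper open.
Joint ranges: [-2.53, 2.53], [-0.77, 2.02], [0.04, 2.7], [-1, 4.14], [0.28, 2.66], [-3.11, 3.11]. Speed limits (rad/s): [2.57, 2.57, 3.14, 3.14, 3.14, 3.14].

INTERFACE

Orientations are given as [roll, pitch, yaw] about the fixed x, y, z axes, in that order (R = Rz(yaw) Ry(pitch) Rx(roll)).
In Python, from cell import observe, read_camera, get_calibration, hand_in, search_frame gives the robot as it stands.
- The arm moves only by the tool step_arm, never from a script. Its argument "commands" is a list of rows, each an object with "translation": the shift along the tool's x, y, z in mm, a list of three; "roll": the turn about the tool's z in rad. In form: [{"translation": [x, y, z], "roll": roll}, ...]. A call has 1 to 20 rows; each row shifts and turns the commanded pose from where the row before left it, along the tool's axes as they then stand; what a row does not reach is not made up. A row lasts 1/12 s, in which the tool goes at most 41.7 mm and 7.16 degrees, less where a joint would pass 70% of its speed; a pose out of reach is approached as far as the arm can. A call is refused whole if a number of a shift passes 41.7 or a number of a turn 0.125, either way. A call with a gripper value outside its range is refused whole. "fingers" is the opening, from 0 (shut) to 1 (fully open), set as the call begins (left out, the last holds). The fingers move at their own pace and stop on an object; "grip_force" is the grip in N (left out, the last holds). Time passes only in rows, so rows that do not move let the fingers close. It gives the time, the measured TCP pose, the force, the opening and the grip force at its end, in the units of the state.
- observe(): the state, without advancing time (a new reading comes with each control period).
- read_camera(name): name is "scene" or "top"; returns the picture (384x512x3 uint8, red, green, blue); there is no depth.
- get_calibration(name): a dict with "camera_matrix" (3x3 intrinsics, pixels), "dist_coeffs" ([k1, k2, p1, p2, k3] as OpenCV has them; the pictures are not rectified), "world_from_camera" (4x4, takes a point from camera to world coordinates). Camera axes: x right, y up, looking along -z (the intrinsics and any distortion apply to the point x, -y, -z); pixel columns grow to the right and rows downward; lengths in m; the calibration is good to about 2 mm. A picture is of the moment at which its call begins. get_calibration takes no time and is no camera call.
- hand_in(): hands the job in; it is judged then, once.
Trained networks look in the newest picture that a camera, given by its name, has taken for a name from the list of things; names that differ only in an ending like _2 or _b are one class to them, and where a whole thing is asked for, a point or a joint stands for the part that bears it (a point fixed in the world has none). Each returns a list of dicts, best first, with "confidence" (0 to 1); they miss things now and then, are a little off and sometimes report something else, mostly with a low value. They report only what shows in the picture. A call takes as long as a camera call. They do not tell look-alikes from the thing itself.
- search_frame(camera, name): "at" ([x, y, z] in m, in world coordinates, good to about 4 mm: the middle of the surface that is visible of it).
The state is a dict: "time": time; "qpos": joint angles; "qvel": joint speeds; "joint_efforts": joint torques, N m; "tool_pos": TCP position; "tool_rot": TCP orientation; "contact_force": force on the tool from outside, world axes, zero at the start; "torque": the same for the moment, N m; "opening": finger opening in m; "grip_force": force on a finger pad.
Only numpy, scipy, OpenCV 4.12 (cv2) and the standard library are available. Lean on these libraries where they do the work, as an engineer would, in place of code of your own. Each camera call takes 0.05 s, during which the arm holds its last target. There are 200 camera calls.

TASK

Get the push-to-run spice grinder going: press its red key (power) right down and let it up, then press its yellow key (dry grind) right down and let it up, leaving the blue key alone. Then pick up the closed steel grinding cup, set it upright on the grinder turned so that its splines mesh with the toothed drive, slide it fully home and push it down against the springy white ring to the bottom. The grinder only runs while the cup is held down, so finish with the gripper still holding the cup pressed down, and disturb nothing else.

Things in the scene. Friction and masses are not known exactly. Their poses are not given: they have to be found in the camera images.
- grinder: Graphite grinder base, fixed on the worktop. Origin on the worktop under the vertical drive axis; -x points to the key panel (roughly to the robot), z up. Plinth x -112 to +60, y -66 to +66, 50 mm high. Three keys in a row 78 mm from the origin in -x: red at y = +38, yellow at y = 0, blue at y = -38 mm, their tops at about 60 mm
- key_red_top (a point): Centre of the top of the red power key (22 mm across, pressed straight down)
- key_amber_top (a point): Centre of the top of the yellow dry-grind key, the middle one (22 mm across, pressed straight down)
- key_blue_top (a point): Centre of the top of the blue key (22 mm across), not to be used
- key_red (a joint): Travel of the red key, 0 up to 0.005 m fully down; 4 N takes it fully down, it springs back up
- key_amber (a joint): Travel of the yellow key, 0 up to 0.005 m fully down; 4 N takes it fully down, it springs back up
- key_blue (a joint): Travel of the blue key, 0 up to 0.005 m fully down
- drive (a joint): Angle of the steel drive dog about the grinder's z axis, rad, counter-clockwise seen from above. At 0 one of its six teeth points along the grinder's +x axis, the others every 60 degrees. Held by a motor drag of 0.15 N m: a light touch does not turn it
- drive_top (a point): Centre of the top of the drive dog, 82 mm above the worktop: core radius 16 mm, six radial teeth 7 mm wide with rounded crests, to radius 25 mm. The cup meshes if grooves and teeth agree within about 7 degrees; else it stops on the crests, underside 78 mm above the worktop, 8 mm inside the collar. Meshed, it slides to the white ring (underside at 68 mm) and is pressed home to 60 mm
- run_ring (a joint): Travel of the white sprung ring (outer radius 37 mm, 8 mm wide) in the socket under the cup's skirt: 0 up, its top then 68 mm above the worktop. The cup pushes it down; at 0.008 m the cup stands on the socket floor. 6 N starts to move it, 12.4 N takes it to 0.008 m, so the cup's weight alone does not
- grinding_cup: Closed steel cup standing upright, 110 mm high, 0.2 to 0.4 kg. Origin at the centre of its underside, z up. Round body 58 mm in diameter from 33 to 110 mm above the origin (black lid from 96 mm): grip it there. Black skirt 72 mm in diameter from 0 to 29 mm. Six white ribs on the lid and six white marks on the skirt, at 0, 60, 120 ... degrees from the cup's x axis, stand over the grooves below
- spice_jar: Spice jar with dark lid, 41 mm diameter, 105 mm high, bystander; origin at the centre of its underside
- spoon: Teaspoon 130 x 27 x 11 mm, bystander lying on the worktop
- garlic_bulb: Garlic bulb, 60 mm, bystander
- lemon_fruit: Lemon, 78 x 55 mm, bystander
- socket_floor (a point): Centre of the floor of the round socket, on the drive axis, 60 mm above the worktop. Around it stands a collar, inner radius 37.5 mm (mouth flared to 39.5), outer 47.5 mm, rim 86 mm above the worktop
- cup_bore (a point): Centre of the mouth of the splined bore in the cup's underside (the body's origin). Skirt wall 6 mm, bore 24 mm deep; six radial lands 7 mm wide reach in to radius 17.5 mm, lower faces 4 mm above the underside, at 30, 90, 150 ... degrees from the cup's x axis; the grooves between them at 0, 60, 120 ... degrees take the drive's teeth
There are look-alikes about, which are no part of the job. What is shaped like the grinding_cup but purple or turquoise is not meant.

How it is judged:
On the way, in this order (a step that is already met when the one before it is completed fails the run):
1. the red key is pressed right down (value of joint key_red above 0.0035 m), for 0.05 s.
2. the red key is up again and the yellow key is pressed right down (value of joint key_red below 0.0015 m and value of joint key_amber above 0.0035 m), for 0.05 s.
3. the keys are up and the cup is meshed: upright in the socket, its splines over the drive's teeth (value of joint each of key_red, key_amber below 0.0015 m and horizontal distance between grinding_cup and drive_top below 0.005 m and z of grinding_cup in the frame of grinder below 0.071 m and angle between grinding_cup's own z axis and vertical below 0.12 rad), for 0.1 s.
At the end, for the whole second after the job is handed in: The gripper still holds the cup (over 3 N) pressed down: white ring at least 6 mm down, cup underside within 2.5 mm of the socket floor, centred within 4 mm, upright within 0.08 rad, pressing on the grinder with over 6 N, still; the red and yellow keys are up (value of joint run_ring above 0.006 m and z of grinding_cup in the frame of grinder below 0.0625 m and horizontal distance between grinding_cup and drive_top below 0.004 m and angle between grinding_cup's own z axis and vertical below 0.08 rad and contact force between the fingers and grinding_cup above 3 N and contact force between grinding_cup and grinder above 6 N and value of joint each of key_red, key_amber below 0.0015 m and linear speed of grinding_cup below 0.02 m/s); the arm keeps its last pose, push and grip.
It fails at once if the blue key is pressed (value of joint key_blue above 0.002 m).
It fails at once if two keys are down at once (value of joint each of key_red, key_amber above 0.002 m).
It fails at once if the cup is tipped far over (angle between grinding_cup's own z axis and vertical above 0.6 rad).
It fails at once if the spice jar, spoon, garlic or lemon is disturbed (moved 25 mm) (distance of any of spice_jar, spoon, garlic_bulb, lemon_fruit from where it was at the start of the episode above 0.025 m).
It also fails if it takes over 54 s, if anything falls off the work surface, if the arm or the gripper's body presses on something with over 40 N, if the wrist force passes 120 N, or if a joint passes its speed limit or range.

## Working session

There is one attempt and no reset: what is moved stays moved. The work goes in short steps, Python scripts to look and compute and a tool call to move; the robot and the scene stay as the last step left them, time stands still between calls to the robot, and variables do not carry over. Pictures are saved under pics/ and viewed, at most 10 in all, crops included, and the job is handed in when it is done.

Besides the shell and the picture viewer there is one more tool, called after "Request:" as name(argument=value, ...) on one line, values as JSON. step_arm: Moves the arm, as the interface text tells. Its arguments: {"type":"object","properties":{"commands":{"type":"array"},"fingers":{"type":"number"},"grip_force":{"type":"number"}},"required":["commands"]}

```bash
mkdir -p pics; cat > h.py <<'E'
import numpy as np, cv2
from cell import *
def save(cam,fn):
    im=read_camera(cam); cv2.imwrite('pics/'+fn,im[:,:,::-1]); return im
def proj(cam,P):
    c=get_calibration(cam); T=np.linalg.inv(np.array(c["world_from_camera"]))
    p=np.atleast_2d(P)@T[:3,:3].T+T[:3,3]; p=p*[1,-1,-1]
    return cv2.projectPoints(p,np.zeros(3),np.zeros(3),np.array(c["camera_matrix"]),np.array(c["dist_coeffs"]))[0][:,0]
def onplane(cam,uv,z):
    c=get_calibration(cam); W=np.array(c["world_from_camera"])
    n=cv2.undistortPoints(np.array(uv,float).reshape(-1,1,2),np.array(c["camera_matrix"]),np.array(c["dist_coeffs"]))[:,0]
    d=np.c_[n[:,0],-n[:,1],-np.ones(len(n))]@W[:3,:3].T
    o=W[:3,3]; return o+d*((z-o[2])/d[:,2])[:,None]
E
python3 - <<'E'
from h import *
a=save('top','t0.png');b=save('scene','s0.png')
cv2.imwrite('pics/both0.png',cv2.resize(np.vstack([a,b])[:,:,::-1],(512,768))[:, :]) 
for cam in('top','scene'):
  print(cam,np.array(get_calibration(cam)["world_from_camera"]).round(3).tolist())
  for n in('key_red_top','key_amber_top','key_blue_top','drive_top','grinding_cup','spice_jar','spoon','garlic_bulb','lemon_fruit'):
    for r in search_frame(cam,n)[:3]:print(n,np.round(r['at'],3),round(r['confidence'],2),proj(cam,r['at']).round()[0])
print(observe())
E
```

```text
top [[-0.067, 0.975, -0.213, 0.344], [-0.998, -0.066, 0.01, -0.002], [-0.004, 0.214, 0.977, 1.12], [0.0, 0.0, 0.0, 1.0]]
key_red_top [ 0.479 -0.007  0.059] 0.53 [256. 225.]
key_amber_top [ 0.477 -0.044  0.064] 0.49 [269. 225.]
key_blue_top [ 0.475 -0.082  0.06 ] 0.45 [281. 225.]
drive_top [ 0.555 -0.052  0.083] 0.64 [269. 198.]
drive_top [ 0.478 -0.046  0.062] 0.59 [269. 224.]
grinding_cup [ 0.477 -0.278  0.108] 0.74 [349. 217.]
grinding_cup [ 0.401 -0.178  0.115] 0.67 [318. 245.]
grinding_cup [0.5   0.091 0.113] 0.65 [222. 218.]
spice_jar [0.45  0.252 0.105] 0.47 [167. 239.]
spoon [ 0.607 -0.327  0.011] 0.51 [351. 181.]
garlic_bulb [ 0.474 -0.082  0.062] 0.7 [281. 225.]
garlic_bulb [0.713 0.129 0.036] 0.65 [210. 157.]
lemon_fruit [ 0.684 -0.141  0.048] 0.7 [294. 159.]
lemon_fruit [0.714 0.131 0.04 ] 0.49 [209. 156.]
scene [[0.835, 0.387, -0.39, 0.217], [-0.55, 0.584, -0.598, -0.556], [-0.004, 0.714, 0.7, 0.753], [0.0, 0.0, 0.0, 1.0]]
key_red_top [ 0.68  -0.156  0.043] 0.64 [324. 231.]
key_red_top [ 0.474 -0.045  0.061] 0.56 [229. 233.]
key_amber_top [ 0.477 -0.042  0.059] 0.62 [230.
[... 332 characters left out ...]
47] 0.72 [326. 229.]
{'time': 1.0, 'qpos': array([-1.42201299e+00,  3.41996682e-01,  1.52409144e+00, -3.51951373e-05,
        1.27540630e+00, -1.46009608e-01]), 'qvel': array([ 0.00087882,  0.00060291, -0.00085562,  0.00183187, -0.00131127,
       -0.0009391 ]), 'joint_efforts': array([-7.94903299e-04, -4.31138778e+01, -2.44480044e+01,  7.18582305e-02,
        4.82076639e-02,  4.42313024e-06]), 'tool_pos': array([ 0.15254343, -0.50237025,  0.22674522]), 'tool_rot': array([3.14150037e+00, 4.76043733e-05, 2.94803191e-01]), 'contact_force': array([ 0.3808577 , -1.10804311,  0.6325742 ]), 'torque': array([-0.02750468, -0.0051729 , -0.0260908 ]), 'grip_force': 0.0, 'opening': 0.09184996283536491}
```

View pics/t0.png

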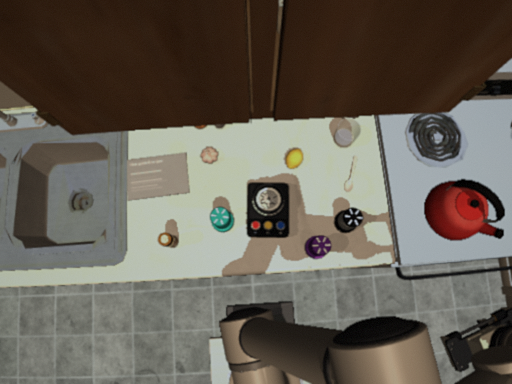

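View pics/s0.png

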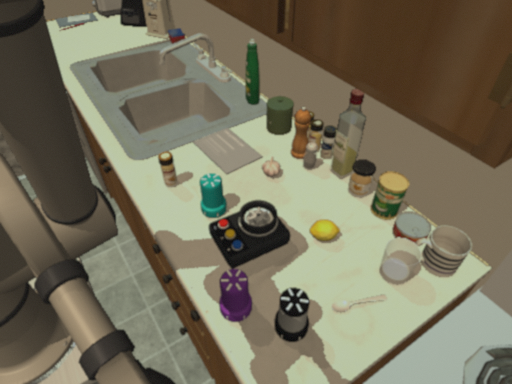

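In the top picture, the turquoise cup is at (222,218), the purple one at (318,245), and a steel cup with a black lid and white ribs at (349,217). The steel one fits the description. The grinder is at (268,210), with red, yellow and blue keys at (256,225), (269,225) and (281,225). I'll confirm the cup in an enlarged montage.

```bash
python3 - <<'E'
from h import *
t=cv2.imread('pics/t0.png');s=cv2.imread('pics/s0.png')
def cr(im,u,v,w=48,h=36): return cv2.resize(im[v-h//2:v+h//2,u-w//2:u+w//2],(400,300),interpolation=cv2.INTER_CUBIC)
cv2.imwrite('pics/m0.png',np.vstack([np.hstack([cr(t,349,219),cr(t,268,198)]),np.hstack([cr(s,294,312,80,60),cr(s,257,217)])]))
E
```

```text
(no output)
```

View pics/m0.png

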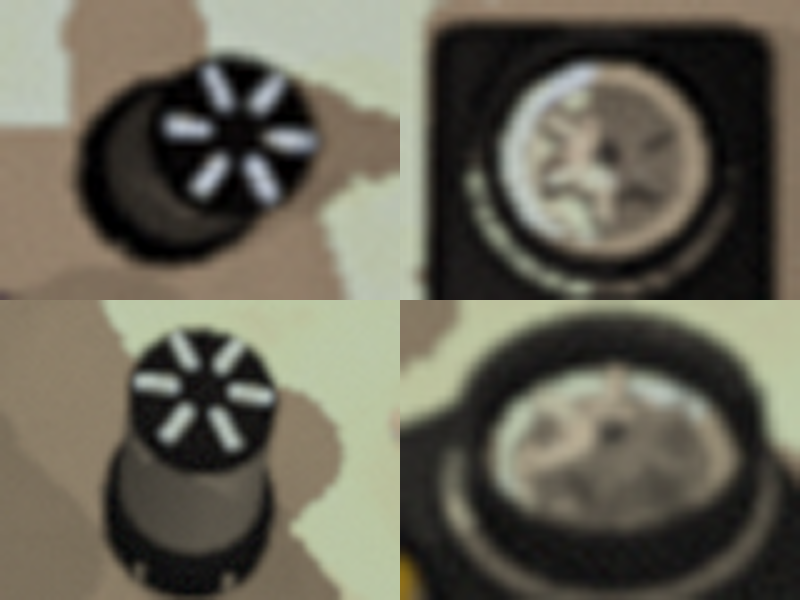

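```bash
cat >> h.py <<'E'
def rect(cam,im,c,z,half=.035,n=300):
    g=np.linspace(half,-half,n); X,Y=np.meshgrid(g,g,indexing='ij') # rows: +x up, cols: +y left
    P=np.c_[c[0]+X.ravel(),c[1]+Y.ravel(),np.full(n*n,z)]
    m=proj(cam,P).reshape(n,n,2).astype(np.float32)
    return cv2.remap(im,m[...,0],m[...,1],cv2.INTER_CUBIC)
def ribs(cam,im,c,z=.11,it=4):
    # weighted whiteness -> centre (ribs are symmetric) and 6-fold phase
    c=np.array(c[:2],float)
    for _ in range(it):
        r=rect(cam,im,c,z,.036).min(axis=2).astype(float); n=len(r)
        g=np.linspace(.036,-.036,n); X,Y=np.meshgrid(g,g,indexing='ij'); R=np.hypot(X,Y)
        w=np.clip(r-110,0,None)*(R<.029)
        d=np.array([(w*X).sum(),(w*Y).sum()])/w.sum(); c=c+d
    ph=np.angle((w*np.exp(6j*np.arctan2(Y,X))).sum())/6
    coh=abs((w*np.exp(6j*np.arctan2(Y,X))).sum())/w.sum()
    return c,np.degrees(ph),coh
E
python3 - <<'E'
from h import *
t=cv2.imread('pics/t0.png');s=cv2.imread('pics/s0.png')
print(ribs('top',t,(.477,-.278)),)
c=onplane('scene',[[295,299]],.11)[0];print('scene guess',c);print(ribs('scene',s,c))
for cam,im in(('top',t),('scene',s)):
  hsv=cv2.cvtColor(im,cv2.COLOR_BGR2HSV)
  for n,(lo,hi),p in(('red',(0,8),(.479,-.007,.06)),('amb',(15,32),(.477,-.044,.06)),('blu',(100,130),(.475,-.082,.06))):
    uv=proj(cam,p)[0]; v,u=np.mgrid[:384,:512]
    m=(np.hypot(u-uv[0],v-uv[1])<9)&(hsv[...,0]>=lo)&(hsv[...,0]<=hi)&(hsv[...,1]>140)&(hsv[...,2]>80)
    print(cam,n,m.sum(),onplane(cam,[[u[m].mean(),v[m].mean()]],.06)[0].round(4))
C=(.554,-.05)
a=rect('top',t,C,.082,.055);b=rect('scene',s,C,.082,.055)
def g(i):return cv2.createCLAHE(3,(4,4)).apply(cv2.cvtColor(i,cv2.COLOR_BGR2GRAY))
o=np.vstack([np.hstack([g(a),g(b)]),np.hstack([g(rect('top',t,C,.082,.03)),g(rect('scene',s,C,.082,.03))])])
cv2.imwrite('pics/d0.png',o)
E
```

```text
(array([ 0.47583627, -0.28976405]), np.float64(19.139457250103753), np.float64(0.8312699320217823))
scene guess [ 0.47761361 -0.2920502   0.11      ]
(array([ 0.50090934, -0.27420008]), np.float64(9.743440541464498), np.float64(0.05534025113759651))
top red 42 [ 0.4813 -0.0043  0.06  ]
top amb 46 [ 0.4779 -0.0416  0.06  ]
top blu 19 [ 0.4743 -0.079   0.06  ]
scene red 60 [ 0.4776 -0.0069  0.06  ]
scene amb 66 [ 0.4746 -0.0455  0.06  ]
scene blu 41 [ 0.4714 -0.0832  0.06  ]
```

View pics/d0.png

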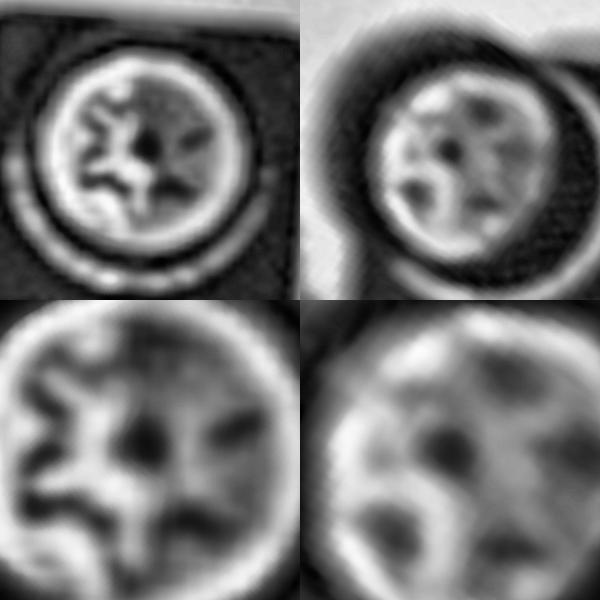

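The crop confirms it: steel body, black lid and skirt, six white ribs. In the rectified views, the drive hole is at (0.554,-0.050) and the grinder yaw is about -5°. The teeth sit near -5° (mod 60), the cup ribs near 19°, and the cup centre is near (0.4765,-0.291). Moving over the red key first.

Request:
step_arm(commands=[{"translation": [28.5, -23.8, 0], "roll": 0}, {"translation": [28.5, -23.8, 0], "roll": 0}, {"translation": [28.5, -23.8, 0], "roll": 0}, {"translation": [28.5, -23.8, 0], "roll": 0}, {"translation": [28.5, -23.8, 0], "roll": 0}, {"translation": [28.5, -23.8, 0], "roll": 0}, {"translation": [28.5, -23.8, 0], "roll": 0}, {"translation": [28.5, -23.8, 0], "roll": 0}, {"translation": [28.5, -23.8, 0], "roll": 0}, {"translation": [28.5, -23.8, 0], "roll": 0}, {"translation": [28.5, -23.8, 0], "roll": 0}, {"translation": [28.5, -23.8, 0], "roll": 0}, {"translation": [28.5, -23.8, 0], "roll": 0}, {"translation": [28.5, -23.8, 0], "roll": 0}, {"translation": [28.5, -23.8, 0], "roll": 0}, {"translation": [28.5, -23.8, 0], "roll": 0}], fingers=0, grip_force=20)

```text
time: 2.33
tool_pos: [0.479, -0.0036, 0.2269]
tool_rot: [3.141, -0.0, 0.295]
contact_force: [-0.7, -0.6, 0.1]
opening: 0.0005
grip_force: 0.0
```

Request:
step_arm(commands=[{"translation": [0, 0, 13], "roll": -0.119}, {"translation": [0, 0, 13], "roll": -0.119}, {"translation": [0, 0, 13], "roll": -0.119}, {"translation": [0, 0, 13], "roll": -0.119}, {"translation": [0, 0, 13], "roll": -0.119}, {"translation": [0, 0, 13], "roll": -0.119}, {"translation": [0, 0, 13], "roll": -0.119}, {"translation": [0, 0, 13], "roll": -0.119}, {"translation": [0, 0, 13], "roll": -0.119}, {"translation": [0, 0, 13], "roll": -0.119}, {"translation": [0, 0, 0], "roll": 0}, {"translation": [0, 0, 0], "roll": 0}])

```text
time: 3.33
tool_pos: [0.478, -0.0055, 0.0965]
tool_rot: [-3.14, 0.0, 1.481]
contact_force: [-0.1, 0.6, -0.4]
opening: 0.0005
grip_force: 0.0
```

Request:
step_arm(commands=[{"translation": [0, 0, 15], "roll": 0}, {"translation": [0, 0, 15], "roll": 0}, {"translation": [0, 0, 4], "roll": 0}, {"translation": [0, 0, 3], "roll": 0}, {"translation": [0, 0, 2], "roll": 0}, {"translation": [0, 0, 2], "roll": 0}, {"translation": [0, 0, 0.5], "roll": 0}, {"translation": [0, 0, 0], "roll": 0}, {"translation": [0, 0, 0], "roll": 0}])

```text
time: 4.08
tool_pos: [0.4785, -0.0056, 0.0557]
tool_rot: [3.141, 0.0, 1.485]
contact_force: [-2.3, 0.0, 3.9]
opening: 0.0006
grip_force: 1.8
```

Request:
step_arm(commands=[{"translation": [0, 0, 0.8], "roll": 0}, {"translation": [0, 0, 0.7], "roll": 0}, {"translation": [0, 0, 0], "roll": 0}, {"translation": [0, 0, 0], "roll": 0}])

```text
time: 4.42
tool_pos: [0.4785, -0.0056, 0.055]
tool_rot: [3.14, 0.0, 1.485]
contact_force: [-4.7, 0.8, 14.8]
opening: 0.0004
grip_force: 7.6
```

Request:
step_arm(commands=[{"translation": [0, 0, -5], "roll": 0}, {"translation": [0, 0, -20], "roll": 0}, {"translation": [-12, 0, 0], "roll": 0}, {"translation": [-14, 0, 0], "roll": 0}, {"translation": [-12, 0, 0], "roll": 0}, {"translation": [0, 0, 0], "roll": 0}, {"translation": [0, 0, 12], "roll": 0}, {"translation": [0, 0, 5], "roll": 0}, {"translation": [0, 0, 4], "roll": 0}, {"translation": [0, 0, 2], "roll": 0}, {"translation": [0, 0, 1.5], "roll": 0}, {"translation": [0, 0, 0.5], "roll": 0}, {"translation": [0, 0, 0], "roll": 0}, {"translation": [0, 0, 0], "roll": 0}])

```text
time: 5.58
tool_pos: [0.4748, -0.043, 0.055]
tool_rot: [3.142, 0.0, 1.485]
contact_force: [-5.9, -0.5, 15.9]
opening: 0.0005
grip_force: 7.6
```

Request:
step_arm(commands=[{"translation": [0, 0, -5], "roll": 0}, {"translation": [0, 0, -30], "roll": 0}, {"translation": [0, 0, -35], "roll": 0}, {"translation": [0, 0, -38], "roll": 0}, {"translation": [0, 0, -37], "roll": 0}, {"translation": [-35.3, 3.3, 0], "roll": 0}, {"translation": [-35.3, 3.3, 0], "roll": 0}, {"translation": [-35.3, 3.3, 0], "roll": 0}, {"translation": [-35.3, 3.3, 0], "roll": 0}, {"translation": [-35.3, 3.3, 0], "roll": 0}, {"translation": [-35.3, 3.3, 0], "roll": 0}, {"translation": [-35.3, 3.3, 0], "roll": 0}, {"translation": [0, 0, 0], "roll": 0}], fingers=1)

```text
time: 6.67
tool_pos: [0.4766, -0.2971, 0.1984]
tool_rot: [3.141, 0.003, 1.481]
contact_force: [0.0, 0.4, -0.1]
opening: 0.0825
grip_force: 0.0
```

```bash
python3 - <<'E'
from h import *
t=save('top','t1.png')[:,:,::-1];s=save('scene','s1.png')[:,:,::-1]
C=(.554,-.05)
def g(i):return cv2.createCLAHE(2,(2,2)).apply(cv2.cvtColor(i,cv2.COLOR_BGR2GRAY))
a=[]
for im in(t,cv2.imread('pics/t0.png')):
  d=rect('top',im.copy(),C,.082,.03); a.append(g(d))
b=[]
for im in(s,cv2.imread('pics/s0.png')):
  d=rect('scene',im.copy(),C,.082,.03); b.append(g(d))
cv2.imwrite('pics/d1.png',np.vstack([np.hstack(a),np.hstack(b)]))
for z in (.078,.082):
 for cam,im in(('top',t),('top',cv2.imread('pics/t0.png')),('scene',s),('scene',cv2.imread('pics/s0.png'))):
  im=cv2.cvtColor(im.copy(),cv2.COLOR_BGR2GRAY); out=[]
  for r in(.018,.020,.022,.024):
    th=np.radians(np.arange(0,360,2)); p=np.c_[C[0]+r*np.cos(th),C[1]+r*np.sin(th),np.full(len(th),z)]
    m=proj(cam,p).astype(np.float32)[None]; f=cv2.remap(im,m[...,0],m[...,1],cv2.INTER_CUBIC)[0].astype(float)
    k=(f*np.exp(6j*th)).mean(); out.append((round(float(np.degrees(np.angle(k))/6),1),round(float(abs(k)),1)))
  print(cam,z,out)
c=onplane('scene',[[295,299]],.11)[0]
i=cv2.imread('pics/s0.png');i[cv2.cvtColor(i,cv2.COLOR_BGR2HSV)[...,1]>60]=0
print(ribs('scene',i,c), observe()['tool_pos'],observe()['tool_rot'])
i=cv2.imread('pics/t0.png');i[cv2.cvtColor(i,cv2.COLOR_BGR2HSV)[...,1]>60]=0
print(ribs('top',i,(.4758,-.2898)))
E
```

```text
top 0.078 [(18.5, 1.1), (22.5, 3.6), (22.9, 5.9), (22.4, 6.3)]
top 0.078 [(-9.7, 3.5), (-11.1, 1.1), (22.4, 3.5), (22.5, 7.5)]
scene 0.078 [(-8.7, 2.9), (-9.1, 2.5), (-11.6, 0.8), (20.6, 1.1)]
scene 0.078 [(-8.1, 3.9), (-9.3, 3.2), (-14.2, 1.7), (-21.5, 1.4)]
top 0.082 [(4.6, 0.4), (23.7, 2.3), (23.9, 4.6), (22.9, 5.4)]
top 0.082 [(-7.7, 4.6), (-7.8, 2.0), (23.1, 2.8), (23.1, 7.0)]
scene 0.082 [(-7.6, 2.1), (-7.0, 2.7), (-6.8, 2.4), (-4.8, 2.4)]
scene 0.082 [(-1.3, 4.4), (-3.0, 4.3), (-4.5, 4.2), (-6.2, 4.4)]
(array([ 0.5008793, -0.2741864]), np.float64(9.822315369274081), np.float64(0.05537150143511804)) [ 0.47653992 -0.29216717  0.19819786] [-3.14104500e+00 -7.99318230e-04  1.48257468e+00]
(array([ 0.47578325, -0.28981818]), np.float64(19.128962846494705), np.float64(0.8304770063475599))
```

View pics/d1.png

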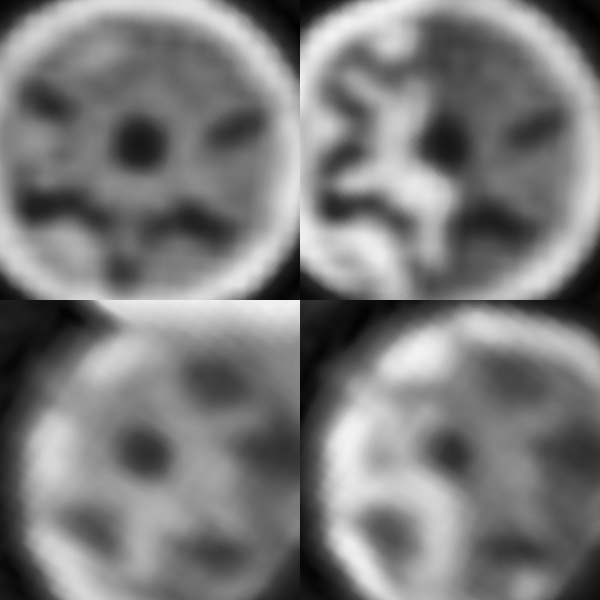

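Request:
step_arm(commands=[{"translation": [1.5, 0, 30], "roll": 0}, {"translation": [0, 0, 35], "roll": 0}, {"translation": [0, 0, 35], "roll": 0}, {"translation": [0, 0, 25], "roll": 0}, {"translation": [0, 0, 12], "roll": 0}, {"translation": [0, 0, 0], "roll": 0}, {"translation": [0, 0, 0], "roll": 0}])

```text
time: 7.35
tool_pos: [0.4771, -0.2886, 0.0617]
tool_rot: [-3.141, -0.001, 1.486]
contact_force: [-0.1, -0.3, 0.6]
opening: 0.0913
grip_force: 0.0
```

Request:
step_arm(commands=[{"translation": [0, 0, 0], "roll": 0}, {"translation": [0, 0, 0], "roll": 0}, {"translation": [0, 0, 0], "roll": 0}, {"translation": [0, 0, 0], "roll": 0}, {"translation": [0, 0, 0], "roll": 0}, {"translation": [0, 0, 0], "roll": 0}, {"translation": [0, 0, 0], "roll": 0}, {"translation": [0, 0, 0], "roll": 0}], fingers=0, grip_force=40)

```text
time: 8.02
tool_pos: [0.4771, -0.2902, 0.0621]
tool_rot: [3.141, 0.0, 1.485]
contact_force: [-0.6, 0.5, 3.3]
opening: 0.0574
grip_force: 40.0
```

Request:
step_arm(commands=[{"translation": [0, 0, -15], "roll": 0}, {"translation": [0, 0, -30], "roll": 0}, {"translation": [0, 0, -35], "roll": 0}, {"translation": [0, 0, -35], "roll": 0}, {"translation": [0, 0, -25], "roll": 0}, {"translation": [24.6, 5.5, 0], "roll": 0}, {"translation": [24.6, 5.5, 0], "roll": 0}, {"translation": [24.6, 5.5, 0], "roll": 0}, {"translation": [24.6, 5.5, 0], "roll": 0}, {"translation": [24.6, 5.5, 0], "roll": 0}, {"translation": [24.6, 5.5, 0], "roll": 0}, {"translation": [24.6, 5.5, 0], "roll": 0}, {"translation": [24.6, 5.5, 0], "roll": 0}, {"translation": [24.6, 5.5, 0], "roll": 0}, {"translation": [24.6, 5.5, 0], "roll": 0}, {"translation": [0, 0, 5], "roll": 0.109}, {"translation": [0, 0, 10], "roll": 0.109}, {"translation": [0, 0, 5], "roll": 0.109}, {"translation": [0, 0, 0], "roll": 0.109}, {"translation": [0, 0, 0], "roll": 0}])

```text
time: 9.68
tool_pos: [0.5522, -0.0495, 0.1807]
tool_rot: [-3.139, 0.001, 1.045]
contact_force: [0.4, 0.4, -1.6]
opening: 0.0574
grip_force: 40.0
```

```bash
python3 - <<'E'
from h import *
t=save('top','t2.png')[:,:,::-1];s=save('scene','s2.png')[:,:,::-1]
o=observe();print(o['tool_pos'],o['tool_rot'],o['opening'],o['contact_force'],o['time'])
def cr(cam,im,w=96,h=72):
  u,v=proj(cam,[.554,-.05,.11])[0].astype(int); return cv2.resize(im[v-h//2:v+h//2,u-w//2:u+w//2],(400,300),interpolation=cv2.INTER_CUBIC)
cv2.imwrite('pics/m2.png',np.hstack([cr('top',t),cr('scene',s)]))
E
```

```text
[ 0.55263516 -0.04968443  0.18135866] [-3.14084752e+00  3.47305109e-04  1.05220235e+00] 0.057518678206244664 [ 0.30831037 -0.53942256 -1.37914824] 9.7833
```

View pics/m2.png

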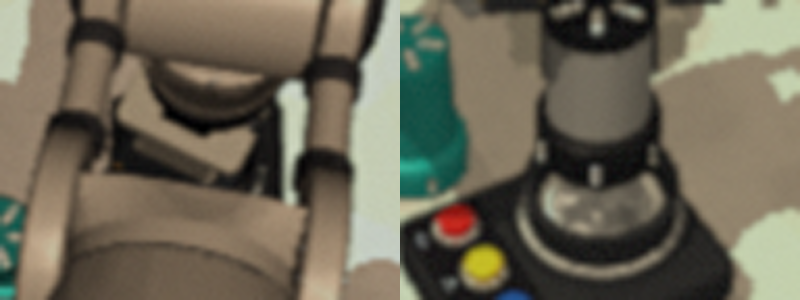

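The scene view shows the steel cup held upright over the socket. Its skirt marks are at crop pixels (142,150), (195,175) and (252,155). I'll check the phase and centring from those.

```bash
python3 - <<'E'
from h import *
from scipy.optimize import least_squares
u,v=proj('scene',[.554,-.05,.11])[0].astype(int)
m=np.array([[142,150],[195,175],[252,155]])*.24+[u-48,v-36]
z0=.1814-.062
cam=np.array(get_calibration('scene')['world_from_camera'])[:3,3]
th0=np.degrees(np.arctan2(cam[1]+.05,cam[0]-.553));print('cam az',th0)
def pts(p):
  a=np.radians(p[0]+np.array([-60,0,60]))
  return np.c_[p[1]+.036*np.cos(a),p[2]+.036*np.sin(a),np.full(3,z0+p[3])]
for zz in(.01,.0145,.02):
  r=least_squares(lambda p:(proj('scene',pts([*p,zz]))-m).ravel(),[th0,.553,-.05],x_scale=[10,.01,.01])
  print(zz,r.x, 'phase',(r.x[0]+30)%60-30,r.cost)
E
```

```text
cam az -123.58992917321099
0.01 [-1.27143604e+02  5.52761524e-01 -4.97373306e-02] phase -7.143604197666548 0.09464516361116682
0.0145 [-1.27160436e+02  5.50450230e-01 -5.32524331e-02] phase -7.1604356411571075 0.16101739072132654
0.02 [-1.27181532e+02  5.47625566e-01 -5.75486521e-02] phase -7.181532395421556 0.27141780713113345
```

Request:
step_arm(commands=[{"translation": [0.6, 1.1, 10], "roll": 0}, {"translation": [0, 0, 10], "roll": 0}, {"translation": [0, 0, 8], "roll": 0}, {"translation": [0, 0, 5], "roll": 0}, {"translation": [0, 0, 3], "roll": 0}, {"translation": [0, 0, 2], "roll": 0}, {"translation": [0, 0, 0], "roll": 0}, {"translation": [0, 0, 0], "roll": 0}])

```text
time: 10.45
tool_pos: [0.5542, -0.0497, 0.1439]
tool_rot: [3.141, -0.0, 1.049]
contact_force: [0.4, 0.4, -1.9]
opening: 0.0577
grip_force: 40.0
```

Request:
step_arm(commands=[{"translation": [0, 0, 2], "roll": 0}, {"translation": [0, 0, 2], "roll": 0}, {"translation": [0, 0, 2], "roll": 0}, {"translation": [0, 0, 1], "roll": 0}, {"translation": [0, 0, 0], "roll": 0}, {"translation": [0, 0, 0], "roll": 0}])

```text
time: 10.95
tool_pos: [0.554, -0.0496, 0.1366]
tool_rot: [-3.141, 0.0, 1.049]
contact_force: [0.7, -0.2, -2.6]
opening: 0.0578
grip_force: 40.0
```

Request:
step_arm(commands=[{"translation": [0, 0, 2], "roll": 0}, {"translation": [0, 0, 2], "roll": 0}, {"translation": [0, 0, 2], "roll": 0}, {"translation": [0, 0, 0.5], "roll": 0}, {"translation": [0, 0, 0], "roll": 0}, {"translation": [0, 0, 0], "roll": 0}])

```text
time: 11.45
tool_pos: [0.5541, -0.0496, 0.1302]
tool_rot: [-3.142, -0.0, 1.049]
contact_force: [0.2, 0.6, -2.0]
opening: 0.0572
grip_force: 40.0
```

Request:
step_arm(commands=[{"translation": [0, 0, 2], "roll": 0}, {"translation": [0, 0, 2], "roll": 0}, {"translation": [0, 0, 2], "roll": 0}, {"translation": [0, 0, 2], "roll": 0}, {"translation": [0, 0, 0.5], "roll": 0}, {"translation": [0, 0, 0], "roll": 0}, {"translation": [0, 0, 0], "roll": 0}, {"translation": [0, 0, 0], "roll": 0}])

```text
time: 12.12
tool_pos: [0.5542, -0.0496, 0.1228]
tool_rot: [3.141, -0.0, 1.049]
contact_force: [-2.7, 2.8, 8.2]
opening: 0.0573
grip_force: 40.0
```

Request:
step_arm(commands=[{"translation": [0, 0, 0], "roll": 0}, {"translation": [0, 0, 0.7], "roll": 0}, {"translation": [0, 0, 0.7], "roll": 0}, {"translation": [0, 0, 0.3], "roll": 0}, {"translation": [0, 0, 0], "roll": 0}, {"translation": [0, 0, 0], "roll": 0}, {"translation": [0, 0, 0], "roll": 0}], grip_force=50)

```text
time: 12.7
tool_pos: [0.5542, -0.0495, 0.1221]
tool_rot: [3.14, -0.001, 1.049]
contact_force: [-4.5, 3.0, 14.9]
opening: 0.0576
grip_force: 50.0
```

```bash
python3 - <<'E'
from h import *
s=save('scene','s3.png'); o=observe();print(o['tool_pos'],o['contact_force'],np.abs(o['qvel']).max())
cv2.imwrite('pics/m3.png',cv2.resize(s[120:320,140:400,::-1],(780,600)))
E
```

```text
[ 0.55421243 -0.04949762  0.12205593] [-4.42196945  2.87799841 15.47787268] 0.0015490522202849307
```

View pics/m3.png

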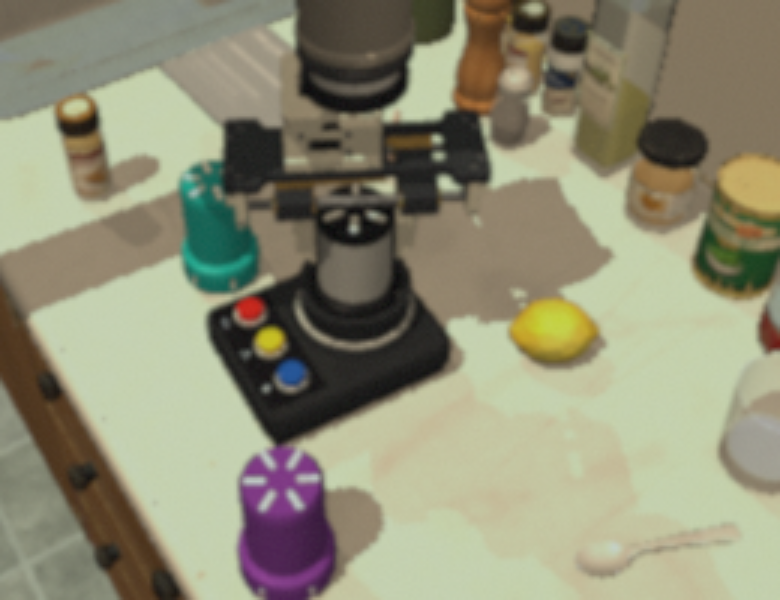

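The picture shows the cup seated upright in the collar at about (355,270), still gripped. The keys at (250,310), (270,342) and (291,375) are up, and nothing visible has been disturbed.

```bash
python3 -c "
from cell import *
print(hand_in())"
```

```text
the job is handed in; nothing more can be done
None
```

The job is handed in, with no verdict returned: I pressed the red key and then the yellow key fully down and let both up; the steel cup meshed first try, and the gripper still holds it pressed to the socket floor with about 15 N.

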